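# Fish the poster tube out of the book-return box

### The arm

A 6-joint arm with a two-finger parallel gripper is mounted at the origin on the work surface. World frame = base frame: x ahead of the robot, y to its left, z up, the work surface at z = 0. Lengths are in m, angles in degrees, forces in N, time in s.
With the tool pointing down it reaches from about 0.4 to 0.825 m from the base axis. Payload 7 kg.
Tool frame: the origin (TCP) lies on the centre line of the jaws, within the pads' length; the fingertips stand 11 mm ahead of it and the grasp point (between the pads) lies 8 mm behind it; z points along the fingers, y is the direction in which the jaws open and shut (so a half turn about z gives the same grasp; the last joint's range is limited). The gripper opens to 88 mm and grips with 3 to 60 N. Pads are 19 mm wide; open, the fingers measure 130 mm over their backs; the gripper's body (78 mm by 193 mm) begins 47 mm behind the grasp point.
Start: joints at [-58.551, 20.546, 0.682, 0, -70.136, -16.507], TCP at [0.174, -0.652, 0.238] pointing down, gripper open.
Joint ranges: [-176.03, 176.03], [-82.01, 121.73], [-58.28, 71.71], [-173.87, 95.51], [-174.79, -0.11], [-173.66, 173.66]. Speed limits (degrees/s): [136.94, 136.94, 172.46, 180, 180, 180].

### API

Orientations are given as [roll, pitch, yaw] about the fixed x, y, z axes, in that order (R = Rz(yaw) Ry(pitch) Rx(roll)).
In Python, from plant import ctrl, cams, order gives the robot as it stands.
- The arm moves only by the tool jog_arm, never from a script. Its argument "motion" is a list of rows, each an object with "offset": the shift along the tool's x, y, z in mm, a list of three; "roll": the turn about the tool's z in rad; "hand": the finger opening in mm, from 0 to 87.6. A call has 1 to 20 rows; each row is the pose to reach, as a shift and turn from the pose commanded when the call began, along the tool's axes at that moment; what a row does not reach only later rows make up. A row lasts 1/12 s, in which the tool goes at most 41.7 mm and 7.16 degrees, less where a joint would pass 70% of its speed; a pose out of reach is approached as far as the arm can. A call with a gripper value outside its range is refused whole. The fingers move at their own pace and stop on an object; the grip force is fixed at half the most. Time passes only in rows, so rows that repeat a pose let the fingers close. It gives the time, the measured TCP pose, the force and the opening at its end, in the units of the state.
- ctrl.get_obs(): the state, without advancing time (a new reading comes with each control period).
- cams.snapshot(name): name is "scene" or "top" or "wrist"; returns a dict with "img" (400x640x3 uint8, red, green, blue), "K" (3x3 intrinsics, pixels), "cam_to_world" (4x4, takes a point from camera to world coordinates); the wrist camera has in their place "T_tool_cam" (4x4, takes a point from camera to tool coordinates, whose origin is the TCP and whose axes are the flange's). Camera axes: x right, y down, z forward; pixel columns grow to the right and rows downward; lengths in m; the calibration is good to about 2 mm. The wrist camera is an equidistant fisheye: a pixel r from the principal point sees the ray r / f radians off the axis. A picture is of the moment at which its call begins: read the wrist's pose just before it. There is no depth.
- order.close_job(): hands the job in, once; it reports no verdict.
The state is a dict: "clock": time; "joint_pos": joint angles; "qvel": joint speeds; "tau": joint torques, N m; "tool_pos": TCP position; "orientation": TCP orientation; "force": force on the tool from outside, world axes, zero at the start; "moment": the same for the moment, N m; "opening": finger opening in m.
Only numpy, scipy, OpenCV 4.12 (cv2) and the standard library are available. Lean on these libraries where they do the work, as an engineer would, in place of code of your own. Each camera call takes 0.05 s, during which the arm holds its last target. There are 200 camera calls.

### The job

Someone dropped the blue poster tube into the wooden book-return box, and it is longer than the opening in the box's fixed top. Take the tube gently (thin cardboard: squeeze it with less than 80 N), tilt it and draw it out diagonally through the opening without knocking or leaning hard on the box, and finish while still holding it up in the air, both ends at least 4 cm above the top of the box and touching nothing else. Leave the other things on the table where they are.

Things in the scene. Friction and masses are not known exactly. Their poses are not given: they have to be found in the camera images.
- return_box: fixed oak box, 230 (own x) by 430 (own y, long side, roughly across in front of the robot) by 130 high; origin: centre of its underside, z up. Walls 10 thick; inside 210 by 410, floor surface 10 above the table. Fixed top 10 thick (faces 120 and 130 above the table) with one centred opening 200 (x) by 240 (y), so 85 of the inside is covered at either end
- box_opening (a point): centre of the opening, level with the upper face of the box's top (130 above the table); axes as the box
- tube: blue cardboard poster tube, white end caps: a closed cylinder 300 long, 40 in diameter, 60 to 130 g, balanced at its middle. Origin: its middle, on the axis; own y along the tube. It lies on the box's floor (axis 30 above the table) roughly along the long side, and may roll. A squeeze above 80 N on a finger crushes it
- tube_end_a (a point): centre of the tube's end face at its own +y, 150 from the middle
- tube_end_b (a point): centre of the tube's end face at its own -y, 150 from the middle
- cone: blue plastic marker cone, 190 high, on a 130 square foot; bystander. Origin: centre of its underside
- trophy: small brass cup on a dark wooden 70 square block, 140 high; bystander. Origin: centre of its underside
- mug: white mug, 80 across, 95 high; bystander. Origin: centre of its underside
- bell: steel desk bell, 84 across, 56 high; bystander. Origin: centre of its underside
- red_book: red notebook lying flat, 90 by 130 by 18; bystander. Origin: centre of its underside

How it is judged:
By the outcome, as a careful person would: the job done as asked, in the order asked, and still so for the second after the job is handed in, while the arm keeps its last pose, push and grip.
It also fails if it takes over 45 s, if anything falls off the work surface, if the arm or the gripper's body presses on something with over 40 N, if the wrist force passes 120 N, or if a joint passes its speed limit or range.

## Working session

There is one attempt and no reset: what is moved stays moved. The work goes in short steps, Python scripts to look and compute and a tool call to move; the robot and the scene stay as the last step left them, time stands still between calls to the robot, and variables do not carry over. Pictures are saved under pics/ and viewed, about 8 in all and at most 12, crops included, and the job is handed in when it is done.

Besides the shell and the picture viewer there is one more tool, called after "Call:" as name([rows], argument=value, ...), one row to a line, values as JSON. jog_arm: Moves the arm, as the interface text tells. Its arguments: {"type":"object","properties":{"motion":{"type":"array"}},"required":["motion"]}

```bash
mkdir -p pics; ls; cat > snap.py <<'E'
import cv2,sys,numpy as np
from plant import ctrl,cams,order
def save(n,f):
    s=cams.snapshot(n); cv2.imwrite(f'pics/{f}.png',s['img'][:,:,::-1]); 
    np.savez(f'pics/{f}.npz',**{k:v for k,v in s.items()}); return s
E
python3 - <<'E'
from snap import *
import cv2
print(ctrl.get_obs())
for n in('scene','top'):
    s=save(n,n+'1'); print(s['K'],s['cam_to_world'])
E
```

```text
pics
{'clock': 0.0, 'joint_pos': array([-5.85522476e+01,  2.05945129e+01,  6.35064194e-01, -1.84382850e-02,
       -7.01357497e+01, -1.65059858e+01]), 'qvel': array([-0.00771917,  0.09115566,  0.1264738 , -0.01037401,  0.04968351,
       -0.00245266]), 'tau': array([-9.02587344e-04, -5.82722139e+01,  2.93054849e+01,  6.99767634e+00,
        6.89112276e-03, -1.49005054e-04]), 'tool_pos': array([ 0.17388309, -0.6517497 ,  0.23660302]), 'orientation': array([ 1.79903800e+02, -1.04310201e-02, -1.65064504e+02]), 'force': array([-0.43568686, -0.5693964 , -0.33943657]), 'moment': array([-0.00951078,  0.01515366, -0.01871391]), 'opening': 0.0879586013710065}
[[486.95190914   0.         319.01853842]
 [  0.         486.95190914 195.00950022]
 [  0.           0.           1.        ]] [[-0.71866104  0.37594585 -0.58497096  1.30581735]
 [ 0.69533168  0.38085945 -0.60947514  0.86680887]
 [-0.00633793 -0.84475487 -0.53511591  0.86415449]
 [ 0.          0.          0.          1.        ]]
[[496.15354363   0.         320.85589994]
 [  0.         496.15354363 198.85306488]
 [  0.           0.           1.        ]] [[ 0.02295528 -0.98066866  0.19432454  0.14953626]
 [-0.99953148 -0.02644906 -0.01540329  0.01900305]
 [ 0.02024523 -0.19387991 -0.98081635  1.80360635]
 [ 0.          0.          0.          1.        ]]
```

View pics/scene1.png

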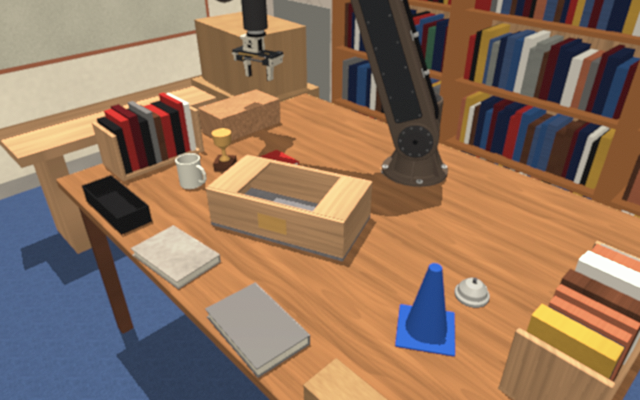

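```bash
python3 -c "
import cv2
a=cv2.imread('pics/top1.png');cv2.imwrite('pics/top1c.png',cv2.resize(a[60:280,180:480],None,fx=2.6,fy=2.6,interpolation=cv2.INTER_CUBIC))"
```

```text
(no output)
```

View pics/top1c.png

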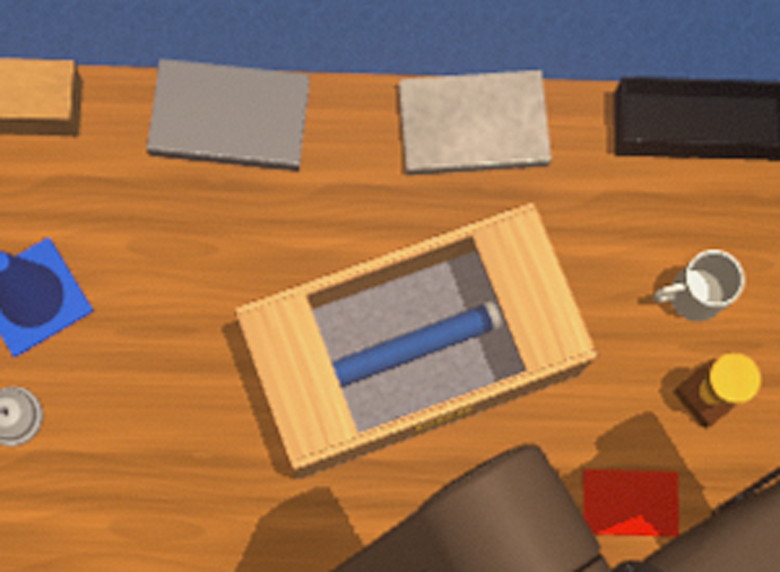

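The top view (crop 2.6×, origin 180,60) shows the opening corners near crop (310,300), (474,238), (525,370) and (357,432). The tube's white right cap is at about (497,315), and its left part is hidden under the cover at about (340,370). I'll turn these into world positions.

```bash
cat >> snap.py <<'E'
def ray(f,u,v,z):
    s=np.load(f'pics/{f}.npz'); T=s['cam_to_world']; d=T[:3,:3]@np.linalg.inv(s['K'])@[u,v,1]; o=T[:3,3]
    return o+d*(z-o[2])/d[2]
E
python3 - <<'E'
from snap import *
g=lambda x,y,z: ray('top1',180+(x+.5)/2.6-.5,60+(y+.5)/2.6-.5,z).round(4)
for p in[(310,300),(474,238),(525,370),(357,432)]+[(237,310),(533,204),(595,353),(292,462)]: print(p,g(*p,.13))
print([g(*p,.035) for p in[(340,370),(490,318),(501,314)]])
for n,z in[((725,290),.0),((705,395),0),((630,503),.018)]: print(g(*n,z))
s=cams.snapshot('wrist'); print(s['K'],s['T_tool_cam'])
E
```

```text
(310, 300) [0.5631 0.0707 0.13  ]
(474, 238) [ 0.6554 -0.1478  0.13  ]
(525, 370) [ 0.4757 -0.2167  0.13  ]
(357, 432) [0.3872 0.0037 0.13  ]
(237, 310) [0.5467 0.1673 0.13  ]
(533, 204) [ 0.7058 -0.2278  0.13  ]
(595, 353) [ 0.5012 -0.31    0.13  ]
(292, 462) [0.3456 0.0873 0.13  ]
[array([0.4873, 0.0287, 0.035 ]), array([ 0.5676, -0.1807,  0.035 ]), array([ 0.5738, -0.1962,  0.035 ])]
[ 0.627  -0.5258  0.    ]
[ 0.4717 -0.4923  0.    ]
[ 0.3136 -0.3783  0.018 ]
[[309.70691629   0.         318.83758544]
 [  0.         309.70691629 196.17375216]
 [  0.           0.           1.        ]] [[-2.38854619e-04 -9.54884286e-01 -2.96978018e-01  8.08422602e-02]
 [ 9.99999522e-01 -5.09531341e-04  8.34031311e-04 -6.85398126e-04]
 [-9.47723001e-04 -2.96977677e-01  9.54883952e-01 -1.46316436e-01]
 [ 0.00000000e+00  0.00000000e+00  0.00000000e+00  1.00000000e+00]]
```

Call:
jog_arm([
  {"offset": [-25,22,-30],"roll": -0.08},
  {"offset": [-51,45,-63],"roll": -0.17},
  {"offset": [-77,68,-63],"roll": -0.27},
  {"offset": [-103,91,-63],"roll": -0.36},
  {"offset": [-129,113,-63],"roll": -0.45},
  {"offset": [-155,136,-63],"roll": -0.54},
  {"offset": [-181,159,-63],"roll": -0.63},
  {"offset": [-206,182,-63],"roll": -0.72},
  {"offset": [-232,204,-63],"roll": -0.81},
  {"offset": [-258,227,-63],"roll": -0.9},
  {"offset": [-284,250,-63],"roll": -0.99},
  {"offset": [-310,272,-63],"roll": -1.08},
  {"offset": [-335,295,-63],"roll": -1.17},
  {"offset": [-361,318,-63],"roll": -1.26},
  {"offset": [-387,341,-63],"roll": -1.35},
  {"offset": [-413,363,-63],"roll": -1.44},
  {"offset": [-439,386,-63],"roll": -1.53},
  {"offset": [-464,409,-63],"roll": -1.61},
  {"offset": [-490,431,-63],"roll": -1.69},
  {"offset": [-490,431,-63],"roll": -1.69},
])

```text
$.motion[0]: bad value
```

Call:
jog_arm([
  {"offset": [0,0,0],"roll": 0},
  {"offset": [0,0,0],"roll": 0},
])

```text
$.motion[0]: bad value
```

```bash
python3 - <<'E'
from snap import *
o=ctrl.get_obs(); print(o['clock'],o['tool_pos'],o['orientation'],o['joint_pos'])
s=save('wrist','w1'); np.savez('pics/w1o.npz',p=o['tool_pos'],o=o['orientation'])
cv2.imwrite('pics/w1b.png',cv2.resize(s['img'][:,:,::-1],None,fx=1.25,fy=1.25))
E
```

```text
0.15 [ 0.17393549 -0.65182121  0.23685275] [ 1.79926740e+02 -6.21699537e-03 -1.65063704e+02] [-5.85501855e+01  2.05803788e+01  6.45842150e-01 -1.58029720e-02
 -7.01374690e+01 -1.65081439e+01]
```

View pics/w1b.png

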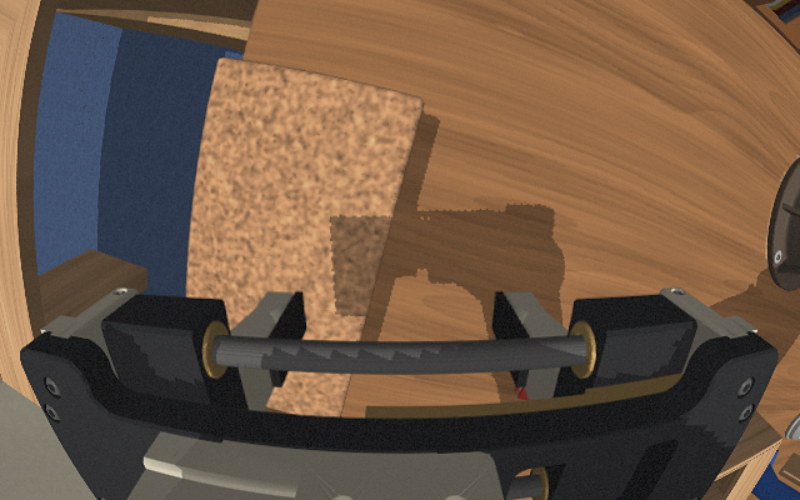

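The move was refused because each row needs the "hand" value, so this picture only shows the start pose: a cork block below, and the jaws left and right. I'll send it again with "hand".

Call:
jog_arm([
  {"offset": [-25,22,-30],"roll": -0.08,"hand": 87},
  {"offset": [-51,45,-63],"roll": -0.17,"hand": 87},
  {"offset": [-77,68,-63],"roll": -0.27,"hand": 87},
  {"offset": [-103,91,-63],"roll": -0.36,"hand": 87},
  {"offset": [-129,113,-63],"roll": -0.45,"hand": 87},
  {"offset": [-155,136,-63],"roll": -0.54,"hand": 87},
  {"offset": [-181,159,-63],"roll": -0.63,"hand": 87},
  {"offset": [-206,182,-63],"roll": -0.72,"hand": 87},
  {"offset": [-232,204,-63],"roll": -0.81,"hand": 87},
  {"offset": [-258,227,-63],"roll": -0.9,"hand": 87},
  {"offset": [-284,250,-63],"roll": -0.99,"hand": 87},
  {"offset": [-310,272,-63],"roll": -1.08,"hand": 87},
  {"offset": [-335,295,-63],"roll": -1.17,"hand": 87},
  {"offset": [-361,318,-63],"roll": -1.26,"hand": 87},
  {"offset": [-387,341,-63],"roll": -1.35,"hand": 87},
  {"offset": [-413,363,-63],"roll": -1.44,"hand": 87},
  {"offset": [-439,386,-63],"roll": -1.53,"hand": 87},
  {"offset": [-464,409,-63],"roll": -1.61,"hand": 87},
  {"offset": [-490,431,-63],"roll": -1.69,"hand": 87},
  {"offset": [-490,431,-63],"roll": -1.69,"hand": 87},
])

```text
clock: 1.87
tool_pos: [0.5389, -0.1056, 0.2999]
orientation: [-180.0, 0.0, -67.8]
force: [0.3, -0.4, -0.1]
opening: 0.087
```

```bash
python3 - <<'E'
from snap import *
cams.snapshot('top')
o=ctrl.get_obs(); print(o['clock'],o['tool_pos'],o['orientation'],o['joint_pos'].round(1))
s=save('wrist','w2'); np.savez('pics/w2o.npz',p=o['tool_pos'],o=o['orientation'])
cv2.imwrite('pics/w2b.png',cv2.resize(s['img'][:,:,::-1],None,fx=1.25,fy=1.25,interpolation=cv2.INTER_CUBIC))
E
```

```text
1.9167 [ 0.53753142 -0.10706864  0.29987435] [ 1.79951265e+02  2.13153089e-02 -6.79813137e+01] [  9.2   6.6  -9.7  -0.  -73.8  12.8]
```

View pics/w2b.png

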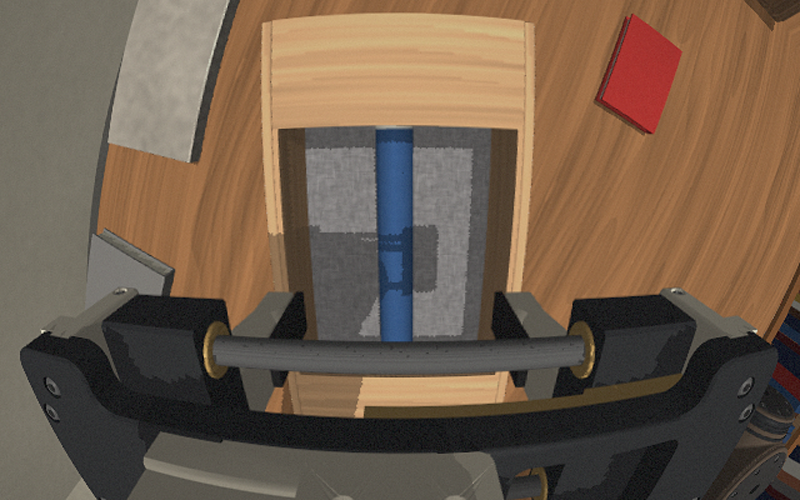

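This is the wrist view at 1.25×. The opening's far corners are at (278,128) and (518,128), and its side edges run to about (286,290) and (509,290). The tube is nearly centred, spanning x 376–414 at row 135, and its far cap is just visible at the cover edge at (395,127).

```bash
cat >> snap.py <<'E'
from scipy.spatial.transform import Rotation as Ro
def wray(f,u,v,z):
    s=np.load(f'pics/{f}.npz'); o=np.load(f'pics/{f}o.npz'); K=s['K']
    R=Ro.from_euler('xyz',o['o'],degrees=True).as_matrix(); T=s['T_tool_cam']
    x,y=u-K[0,2],v-K[1,2]; r=np.hypot(x,y); a=r/K[0,0]
    d=R@T[:3,:3]@[np.sin(a)*x/r,np.sin(a)*y/r,np.cos(a)]; c=o['p']+R@T[:3,3]
    return c+d*(z-c[2])/d[2]
E
python3 - <<'E'
from snap import *
g=lambda x,y,z: wray('w2',(x+.5)/1.25-.5,(y+.5)/1.25-.5,z)
o=np.load('pics/w2o.npz'); R=Ro.from_euler('xyz',o['o'],degrees=True).as_matrix()
for n,p,z in[('FL',(278,128),.13),('FR',(518,128),.13),('L2',(286,290),.13),('R2',(509,290),.13),('near',(395,377),.13),('outL',(262,22),.13),('outR',(533,22),.13),
 ('tL',(376,135),.035),('tR',(414,135),.035),('tL2',(381,340),.035),('tR2',(412,340),.035),('cap',(395,127),.035)]:
    w=g(*p,z); print(n,w.round(4),'tool',(R.T@(w-o['p'])*1000).round(1))
E
```

```text
FL [ 0.6617 -0.1481  0.13  ] tool [ 84.7 -99.9 169.8]
FR [ 0.4771 -0.2227  0.13  ] tool [ 84.6  99.2 169.9]
L2 [ 0.6105 -0.0124  0.13  ] tool [ -60.3 -103.3  169.8]
R2 [ 0.4206 -0.0891  0.13  ] tool [-60.4 101.5 170. ]
near [0.4823 0.0384 0.13  ] tool [-155.5   -3.5  169.9]
outL [ 0.7099 -0.2296  0.13  ] tool [ 178.3 -114.   169.7]
outR [ 0.4998 -0.3143  0.13  ] tool [178.1 112.5 169.9]
tL [ 0.5869 -0.1671  0.035 ] tool [ 74.2 -23.5 264.8]
tR [ 0.5499 -0.1819  0.035 ] tool [ 74.1  16.3 264.9]
tL2 [0.4938 0.058  0.035 ] tool [-169.3  -21.6  264.9]
tR2 [0.4584 0.0437 0.035 ] tool [-169.3   16.6  265. ]
cap [ 0.5716 -0.1823  0.035 ] tool [ 82.6  -3.6 264.8]
```

Call:
jog_arm([
  {"offset": [12,-1,25],"roll": 0,"hand": 87},
  {"offset": [24,-2,55],"roll": 0,"hand": 87},
  {"offset": [34,-2.5,80],"roll": 0,"hand": 87},
  {"offset": [34,-2.5,90],"roll": 0,"hand": 87},
  {"offset": [34,-2.5,90],"roll": 0,"hand": 87},
  {"offset": [34,-2.5,90],"roll": 0,"hand": 87},
  {"offset": [34,-2.5,90],"roll": 0,"hand": 87},
])

```text
clock: 2.55
tool_pos: [0.5519, -0.1402, 0.2124]
orientation: [-179.9, -0.1, -68.2]
force: [0.8, -0.2, 1.4]
opening: 0.0868
```

```bash
python3 - <<'E'
from snap import *
o=np.load('pics/w2o.npz'); R=Ro.from_euler('xyz',o['o'],degrees=True).as_matrix()
q=ctrl.get_obs(); print(q['orientation'],q['tool_pos'],R.T@(q['tool_pos']-o['p'])*1000)
E
```

```text
[-1.79880161e+02 -6.81680557e-02 -6.82408763e+01] [ 0.55187083 -0.14021785  0.21235518] [36.13989222 -0.94000885 87.50496634]
```

Call:
jog_arm([
  {"offset": [0,0,25],"roll": 0,"hand": 87},
  {"offset": [0,0,55],"roll": 0,"hand": 87},
  {"offset": [0,0,85],"roll": 0,"hand": 87},
  {"offset": [0,0,100],"roll": 0,"hand": 87},
  {"offset": [0,0,107],"roll": 0,"hand": 87},
  {"offset": [0,0,112],"roll": 0,"hand": 87},
  {"offset": [0,0,117],"roll": 0,"hand": 87},
  {"offset": [0,0,122],"roll": 0,"hand": 87},
  {"offset": [0,0,127],"roll": 0,"hand": 87},
  {"offset": [0,0,132],"roll": 0,"hand": 87},
  {"offset": [0,0,135],"roll": 0,"hand": 87},
])

```text
clock: 3.47
tool_pos: [0.5513, -0.14, 0.0754]
orientation: [-180.0, -0.0, -68.2]
force: [-0.2, 0.6, -0.4]
opening: 0.0871
```

Call:
jog_arm([
  {"offset": [0,0,3],"roll": 0,"hand": 87},
  {"offset": [0,0,6],"roll": 0,"hand": 87},
  {"offset": [0,0,9],"roll": 0,"hand": 87},
  {"offset": [0,0,12],"roll": 0,"hand": 87},
  {"offset": [0,0,12],"roll": 0,"hand": 87},
])

```text
clock: 3.88
tool_pos: [0.5509, -0.1401, 0.0629]
orientation: [180.0, 0.0, -68.2]
force: [-0.5, -1.0, -0.3]
opening: 0.0872
```

Call:
jog_arm([
  {"offset": [0,-0.5,4],"roll": 0,"hand": 87},
  {"offset": [0,-0.5,8],"roll": 0,"hand": 87},
  {"offset": [0,-0.5,12],"roll": 0,"hand": 87},
  {"offset": [0,-0.5,16],"roll": 0,"hand": 87},
  {"offset": [0,-0.5,20],"roll": 0,"hand": 87},
  {"offset": [0,-0.5,24],"roll": 0,"hand": 87},
  {"offset": [0,-0.5,28],"roll": 0,"hand": 87},
  {"offset": [0,-0.5,31],"roll": 0,"hand": 87},
  {"offset": [0,-0.5,33],"roll": 0,"hand": 87},
  {"offset": [0,-0.5,33],"roll": 0,"hand": 87},
])

```text
clock: 4.72
tool_pos: [0.5514, -0.1399, 0.03]
orientation: [180.0, 0.0, -68.2]
force: [0.4, 0.5, 0.7]
opening: 0.087
```

Call:
jog_arm([
  {"offset": [0,0,0],"roll": 0,"hand": 60},
  {"offset": [0,0,0],"roll": 0,"hand": 50},
  {"offset": [0,0,0],"roll": 0,"hand": 44},
  {"offset": [0,0,0],"roll": 0,"hand": 38},
  {"offset": [0,0,0],"roll": 0,"hand": 30},
  {"offset": [0,0,0],"roll": 0,"hand": 30},
  {"offset": [0,0,0],"roll": 0,"hand": 30},
  {"offset": [0,0,0],"roll": 0,"hand": 30},
  {"offset": [0,0,0],"roll": 0,"hand": 30},
  {"offset": [0,0,0],"roll": 0,"hand": 30},
])

```text
clock: 5.55
tool_pos: [0.5517, -0.1398, 0.0306]
orientation: [-180.0, -0.0, -68.2]
force: [-0.0, -0.3, -1.1]
opening: 0.0394
```

Call:
jog_arm([
  {"offset": [0,0,-2],"roll": 0,"hand": 30},
  {"offset": [-4,0,-4],"roll": 0,"hand": 30},
  {"offset": [-8,0,-4],"roll": 0,"hand": 30},
  {"offset": [-12,0,-4],"roll": 0,"hand": 30},
  {"offset": [-16,0,-4],"roll": 0,"hand": 30},
  {"offset": [-20,0,-4],"roll": 0,"hand": 30},
  {"offset": [-23,0,-4],"roll": 0,"hand": 30},
  {"offset": [-26,0,-4],"roll": 0,"hand": 30},
  {"offset": [-28,0,-4],"roll": 0,"hand": 30},
  {"offset": [-28,0,-4],"roll": 0,"hand": 30},
])

```text
clock: 6.38
tool_pos: [0.5412, -0.1134, 0.0346]
orientation: [180.0, 0.0, -68.2]
force: [0.4, 0.5, -1.7]
opening: 0.0394
```

```bash
python3 - <<'E'
from snap import *
o=ctrl.get_obs(); print(o['clock'],o['tool_pos'],o['orientation'],o['force'],o['moment'])
s=save('wrist','w3'); np.savez('pics/w3o.npz',p=o['tool_pos'],o=o['orientation'])
cv2.imwrite('pics/w3b.png',cv2.resize(s['img'][:,:,::-1],None,fx=1.25,fy=1.25,interpolation=cv2.INTER_CUBIC))
E
```

```text
6.3833 [ 0.54120674 -0.11344104  0.03458399] [ 1.79998837e+02  3.24065268e-03 -6.82040333e+01] [ 0.42890669  0.51568185 -1.67678111] [ 0.01751911  0.1151905  -0.00663948]
```

View pics/w3b.png

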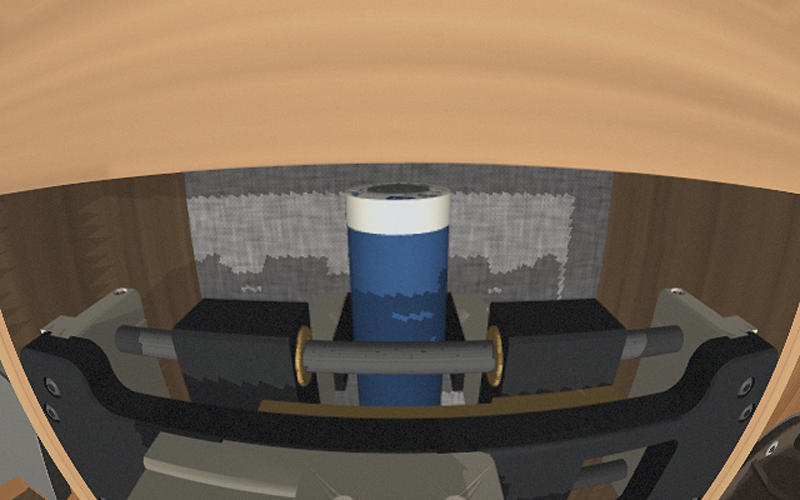

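The gripped tube now shows its white end at about (398,190), clear of the cover edge at row 165.

```bash
python3 - <<'E'
from snap import *
g=lambda x,y,z: wray('w3',(x+.5)/1.25-.5,(y+.5)/1.25-.5,z)
o=np.load('pics/w3o.npz'); R=Ro.from_euler('xyz',o['o'],degrees=True).as_matrix()
for p,z in[((398,196),.055),((398,183),.035),((398,163),.13)]: print((R.T@(g(*p,z)-o['p'])*1000).round(1))
E
```

```text
[ 59.1  -0.  -20.4]
[60.6 -0.1 -0.4]
[ 76.8   0.1 -95.4]
```

Call:
jog_arm([
  {"offset": [0,0,2],"roll": 0,"hand": 30},
  {"offset": [0,0,4],"roll": 0,"hand": 30},
  {"offset": [0,0,4],"roll": 0,"hand": 45},
  {"offset": [0,0,4],"roll": 0,"hand": 50},
  {"offset": [0,0,4],"roll": 0,"hand": 50},
  {"offset": [5,0,4],"roll": 0,"hand": 50},
  {"offset": [11,0,4],"roll": 0,"hand": 50},
  {"offset": [17,0,4],"roll": 0,"hand": 50},
  {"offset": [23,0,4],"roll": 0,"hand": 50},
  {"offset": [28,0,4],"roll": 0,"hand": 50},
  {"offset": [31,0,4],"roll": 0,"hand": 50},
  {"offset": [31,0,4],"roll": 0,"hand": 50},
  {"offset": [31,0,4],"roll": 0,"hand": 40},
  {"offset": [31,0,4],"roll": 0,"hand": 30},
  {"offset": [31,0,4],"roll": 0,"hand": 30},
  {"offset": [31,0,4],"roll": 0,"hand": 30},
  {"offset": [31,0,4],"roll": 0,"hand": 30},
])

```text
clock: 7.85
tool_pos: [0.5528, -0.1424, 0.0306]
orientation: [180.0, 0.0, -68.2]
force: [-1.2, 0.5, -0.2]
opening: 0.0391
```

Call:
jog_arm([
  {"offset": [0,0,-3],"roll": 0,"hand": 30},
  {"offset": [0,0,-8],"roll": 0,"hand": 30},
  {"offset": [0,0,-14],"roll": 0,"hand": 30},
  {"offset": [0,0,-20],"roll": 0,"hand": 30},
  {"offset": [0,0,-26],"roll": 0,"hand": 30},
  {"offset": [0,0,-32],"roll": 0,"hand": 30},
  {"offset": [0,0,-38],"roll": 0,"hand": 30},
  {"offset": [0,0,-44],"roll": 0,"hand": 30},
  {"offset": [0,0,-50],"roll": 0,"hand": 30},
  {"offset": [0,0,-55],"roll": 0,"hand": 30},
  {"offset": [0,0,-58],"roll": 0,"hand": 30},
  {"offset": [0,0,-60],"roll": 0,"hand": 30},
  {"offset": [0,0,-60],"roll": 0,"hand": 30},
])

```text
clock: 8.93
tool_pos: [0.553, -0.1426, 0.091]
orientation: [-180.0, -0.0, -68.2]
force: [0.2, -0.1, -1.2]
opening: 0.0393
```

```bash
python3 - <<'E'
from snap import *
o=ctrl.get_obs(); print(o['clock'],o['tool_pos'],o['force'],o['moment'])
s=save('wrist','w4'); np.savez('pics/w4o.npz',p=o['tool_pos'],o=o['orientation'])
cv2.imwrite('pics/w4b.png',cv2.resize(s['img'][:,:,::-1],None,fx=1.25,fy=1.25,interpolation=cv2.INTER_CUBIC))
E
```

```text
8.9333 [ 0.55303924 -0.14262791  0.09099783] [ 0.16036065 -0.13265959 -1.2483013 ] [-0.0581275   0.04398127 -0.02657505]
```

View pics/w4b.png

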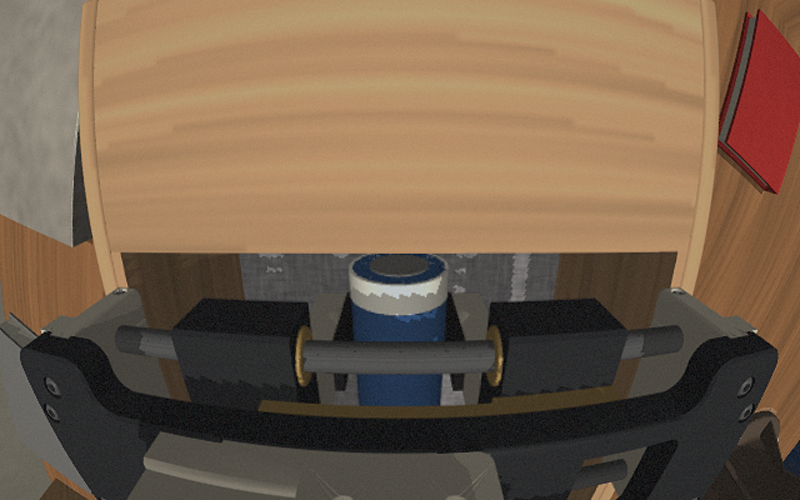

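The end face has turned upward, so the tube is tilting by itself in the pads while its lower end rests on the floor. Next I'll lift straight up, then move diagonally.

Call:
jog_arm([
  {"offset": [0,0,-4],"roll": 0,"hand": 30},
  {"offset": [0,0,-10],"roll": 0,"hand": 30},
  {"offset": [0,0,-17],"roll": 0,"hand": 30},
  {"offset": [0,0,-24],"roll": 0,"hand": 30},
  {"offset": [0,0,-31],"roll": 0,"hand": 30},
  {"offset": [0,0,-38],"roll": 0,"hand": 30},
  {"offset": [0,0,-45],"roll": 0,"hand": 30},
  {"offset": [0,0,-52],"roll": 0,"hand": 30},
  {"offset": [0,0,-59],"roll": 0,"hand": 30},
  {"offset": [0,0,-66],"roll": 0,"hand": 30},
  {"offset": [0,0,-72],"roll": 0,"hand": 30},
  {"offset": [0,0,-77],"roll": 0,"hand": 30},
  {"offset": [0,0,-80],"roll": 0,"hand": 30},
  {"offset": [0,0,-80],"roll": 0,"hand": 30},
])

```text
clock: 10.15
tool_pos: [0.5532, -0.1427, 0.1714]
orientation: [-179.9, -0.0, -68.2]
force: [2.0, -1.1, -1.0]
opening: 0.0395
```

```bash
python3 - <<'E'
from snap import *
o=ctrl.get_obs(); print(o['clock'],o['tool_pos'],o['force'],o['moment'])
s=save('scene','s2'); cv2.imwrite('pics/s2b.png',cv2.resize(s['img'][40:280,150:450,::-1],None,fx=2.4,fy=2.4,interpolation=cv2.INTER_CUBIC))
E
```

```text
10.15 [ 0.55319081 -0.14270967  0.17135594] [ 1.97722761 -1.13966828 -0.99426594] [-0.3778022  -0.01834594  0.05002511]
```

View pics/s2b.png

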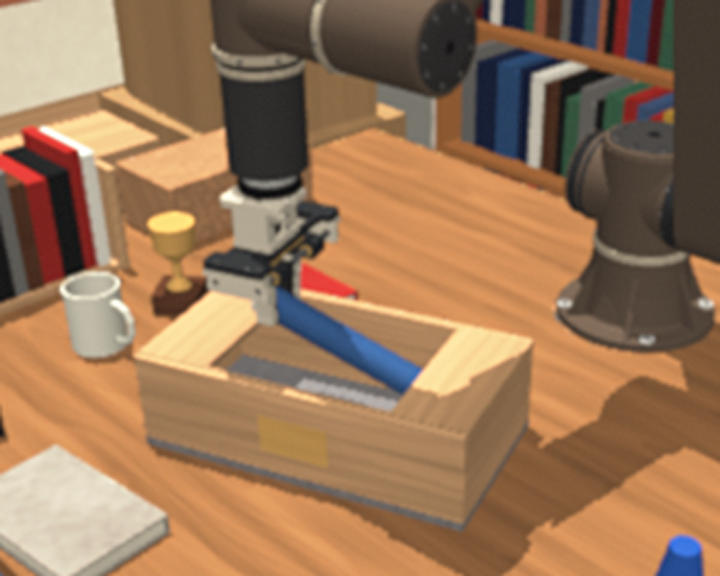

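The crop shows the tube tilted, gripped at its high end, with the lower end still under the left cover at about (415,375). I'll draw it toward the gripped end and up.

Call:
jog_arm([
  {"offset": [3,0,-3],"roll": 0,"hand": 30},
  {"offset": [8,0,-8],"roll": 0,"hand": 30},
  {"offset": [14,0,-14],"roll": 0,"hand": 30},
  {"offset": [20,0,-20],"roll": 0,"hand": 30},
  {"offset": [26,0,-26],"roll": 0,"hand": 30},
  {"offset": [32,0,-32],"roll": 0,"hand": 30},
  {"offset": [38,0,-38],"roll": 0,"hand": 30},
  {"offset": [44,0,-44],"roll": 0,"hand": 30},
  {"offset": [50,0,-50],"roll": 0,"hand": 30},
  {"offset": [56,0,-56],"roll": 0,"hand": 30},
  {"offset": [60,0,-61],"roll": 0,"hand": 30},
  {"offset": [62,0,-65],"roll": 0,"hand": 30},
  {"offset": [62,0,-65],"roll": 0,"hand": 30},
])

```text
clock: 11.28
tool_pos: [0.5764, -0.2007, 0.2366]
orientation: [-179.9, -0.0, -68.3]
force: [0.2, 0.4, -1.0]
opening: 0.0393
```

```bash
python3 - <<'E'
from snap import *
o=ctrl.get_obs(); print(o['clock'],o['tool_pos'],o['force'],o['moment'])
s=save('scene','s3'); cv2.imwrite('pics/s3b.png',cv2.resize(s['img'][40:280,150:450,::-1],None,fx=2.4,fy=2.4,interpolation=cv2.INTER_CUBIC))
E
```

```text
11.2833 [ 0.57638274 -0.20073382  0.23659094] [ 0.19028081  0.4313764  -1.01744316] [-0.05878846  0.09544371  0.00659926]
```

View pics/s3b.png

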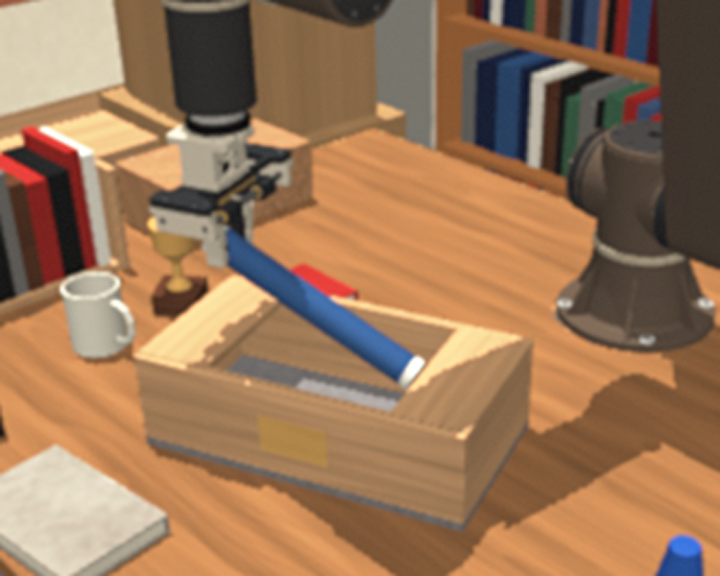

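The white lower cap at (412,372) now appears inside the opening, just clear of the cover edge, and the force is only the tube's weight (about 1 N). I'll move a little further over, then straight up.

Call:
jog_arm([
  {"offset": [4,0,-2],"roll": 0,"hand": 30},
  {"offset": [9,0,-6],"roll": 0,"hand": 30},
  {"offset": [12,0,-12],"roll": 0,"hand": 30},
  {"offset": [13,0,-20],"roll": 0,"hand": 30},
  {"offset": [13,0,-28],"roll": 0,"hand": 30},
  {"offset": [13,0,-37],"roll": 0,"hand": 30},
  {"offset": [13,0,-46],"roll": 0,"hand": 30},
  {"offset": [13,0,-55],"roll": 0,"hand": 30},
  {"offset": [13,0,-65],"roll": 0,"hand": 30},
  {"offset": [13,0,-75],"roll": 0,"hand": 30},
  {"offset": [13,0,-85],"roll": 0,"hand": 30},
  {"offset": [13,0,-95],"roll": 0,"hand": 30},
  {"offset": [13,0,-105],"roll": 0,"hand": 30},
  {"offset": [13,0,-115],"roll": 0,"hand": 30},
  {"offset": [13,0,-125],"roll": 0,"hand": 30},
  {"offset": [13,0,-135],"roll": 0,"hand": 30},
  {"offset": [13,0,-144],"roll": 0,"hand": 30},
  {"offset": [13,0,-150],"roll": 0,"hand": 30},
  {"offset": [13,0,-153],"roll": 0,"hand": 30},
  {"offset": [13,0,-153],"roll": 0,"hand": 30},
])

```text
clock: 13.0
tool_pos: [0.5808, -0.2123, 0.3893]
orientation: [-180.0, -0.0, -68.2]
force: [0.6, 0.3, -1.1]
opening: 0.0389
```

Call:
jog_arm([
  {"offset": [0,0,0],"roll": 0,"hand": 30},
  {"offset": [0,0,0],"roll": 0,"hand": 30},
  {"offset": [0,0,0],"roll": 0,"hand": 30},
  {"offset": [0,0,0],"roll": 0,"hand": 30},
  {"offset": [0,0,0],"roll": 0,"hand": 30},
  {"offset": [0,0,0],"roll": 0,"hand": 30},
])

```text
clock: 13.5
tool_pos: [0.5806, -0.2123, 0.3884]
orientation: [180.0, 0.0, -68.2]
force: [0.6, 0.7, -1.4]
opening: 0.0392
```

```bash
python3 - <<'E'
from snap import *
o=ctrl.get_obs(); print(o['clock'],o['tool_pos'],o['force'],o['moment'],o['opening'],abs(o['qvel']).max())
save('scene','s4')
E
```

```text
13.5 [ 0.58061861 -0.21225821  0.38835441] [ 0.55125212  0.74242167 -1.43655744] [-0.02469697  0.0682619  -0.01425288] 0.03920468157923953 0.14065563039861217
```

View pics/s4.png

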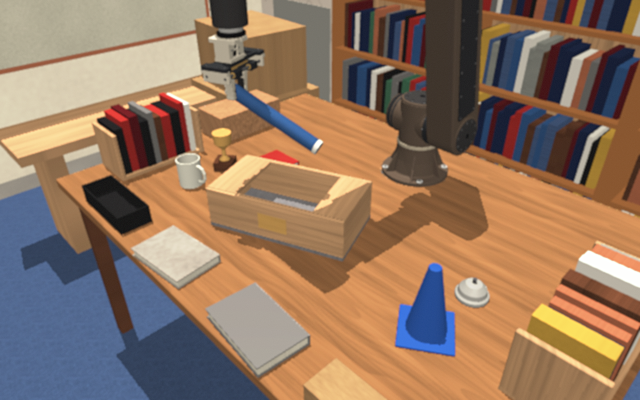

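The tube is out and hanging in the air. Its lower cap is at (317,146), and the bystanders are where they were. I'll check the height of the lower end and then hand in.

```bash
python3 - <<'E'
from snap import *
p=ctrl.get_obs()['tool_pos']; d=np.array([-.372,.928])
zs=np.linspace(.05,.4,351)
n=[-d[1],d[0]]
z=min(zs,key=lambda z:abs(np.dot(ray('s4',317,147,z)[:2]-p[:2],n)))
w=ray('s4',317,147,z); print('low end',w, np.linalg.norm(w-p))
if z>.2: order.close_job()
E
```

```text
low end [0.49034227 0.01069556 0.269     ] 0.2685629830389542
the job is handed in; nothing more can be done
```

The tube is out of the box, and I handed the job in at about 13.5 s with the arm still holding it in the air.

**How it went:** I lowered the open gripper through the opening and gripped the tube. I slid it about 28 mm along the box, regripped it about 29 mm from one end, and lifted. The tube tilted in the pads by itself, and I drew it out diagonally toward the gripped end, then straight up.

**Last checks:**
- **Height:** the lower end measures about z = 0.269 m, roughly 0.14 m above the box top (4 cm needed). The gripped end is higher still. As a cross-check, that point is 0.269 m from the TCP, against about 0.271 m expected.
- **Grip:** the jaws read 39.2 mm on the 40 mm tube, at the fixed 30 N grip.
- **Forces:** the tool force is steady at about 1–1.7 N, mostly the tube's weight. The highest reading at the end of a move was about 2.5 N sideways, while the tube was still tilted inside the box. I had no readings during the moves.
- **Bystanders:** the last scene picture shows the cone, trophy, mug, bell and red book apparently where they started. I compared them by eye only.

**What failed:** my first two move commands were refused because they lacked the "hand" value. Nothing moved, and one picture was wasted. No checks disagreed.

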